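# Check the dental laboratory's balance with its green check weight

### The job

Check the balance: with its pan still empty, turn the black dial on its housing until the white pointer stands on the green mark, and only then take the check weight with the green band out of the slanting blue rack and set it down gently, upright, in the middle of the round pan, inside the black ring, and let go. Do not bang the pan down onto its stop, and leave the dial on the green mark, the blue weight in its rack and the other things on the bench where they are.

Things in the scene. Friction and masses are not known exactly. Their poses are not given: they have to be found in the camera images.
- balance: White balance housing, 190 mm (x) by 340 mm (y) by 60 mm high, fixed to the bench; origin under its centre, z up. Its round pan is centred 75 mm towards its +y, its dial 100 mm towards its -y. Turned by up to 14 degrees either way.
- pan_centre (a point): Centre of the upper face of the round steel pan (130 mm across, 6 mm thick, flat, no rim; upper face 95 mm above the bench when empty, 29 mm free space under it). A black ring, 66 mm outer and 58 mm inner diameter, is drawn round this point. The point sinks with the pan; axes as the balance's.
- pan (a joint): How far the sprung pan is pressed down, in m: 0 empty, stop at 0.020. The spring gives 1 mm for every 0.48 N, so the 0.5 kg weight sinks it about 10 mm.
- dial (a joint): Dial angle in rad, 0 to 2.62 (end stops), growing clockwise seen from above. At 0 the pointer stands 75 degrees anticlockwise (towards +y) of the balance's +x; at 1.309 it points along the balance's +x. The middle of the green mark is at 1.90, the mark is about 0.3 wide (a blue mark is at 0.30). It stays where it is left (turns with 0.05 N m).
- dial_grip (a point): Point on the dial's vertical axis at the height to grip, 94 mm above the bench (34 mm above the housing, 10 mm below the top of the dial's bar). The dial is a black disc 60 mm across with an upright bar over it 66 mm long, 16 mm thick and 36 mm high, top at 104 mm. The bar lies along this point's x axis; the end towards +x carries the white pointer line. z up.
- rack: Fixed blue and grey slanting rack, 150 (x) by 200 (y) by 90 mm high; origin under its centre, z up. Two V-shaped places at y = +55 and -55 mm. A weight in it leans 35 degrees, top towards the rack's -x; its foot centre is at x = 20, z = 50 mm in this frame. The V walls reach 36 mm, the slab behind 50 mm along the weight from its foot: draw it out along its own axis.
- weight_green: Steel check weight with a green band and green top, 0.5 kg: cylinder 40 mm across and 55 mm high, and on it a plain gripping stem 24 mm across and 38 mm long (total 93 mm). Origin at the centre of its foot, z along its axis towards the stem. It starts in either place of the rack, leaning 35 degrees.
- weight_blue: The same weight with a blue band and blue top, in the other place of the rack; stays there. Origin and axes as for the green one.
- bowl: Dark green mixing bowl, 124 mm across, 85 mm high; origin under its centre. Leave alone.
- brush_cup: White cup of brushes, 76 mm across, 100 mm high, brushes up to 180 mm; origin under its centre. Leave alone.
- bur_box: Flat clear box of burs, 75 by 110 by 22 mm; origin under its centre. Leave alone.
- cast: Plaster dental cast, 62 by 70 by about 40 mm; origin under its centre. Leave alone.
- spatula: Plaster spatula, 200 mm long, lying along its x; origin under its middle. Leave alone.
- flask: Steel casting ring, 66 mm across, 60 mm high; origin under its centre. Leave alone.
Things that resemble listed ones, but are neither listed nor needed, are in the scene too. What is shaped like the weight_green but pink is not meant.

How it is judged:
By the outcome, as a careful person would: the job done as asked, in the order asked, and still so for the second after the job is handed in, with the robot touching nothing.
It also fails if it takes over 54 s, if anything falls off the work surface, if the arm or the gripper's body presses on something with over 40 N, if the wrist force passes 120 N, or if a joint passes its speed limit or range.

### The arm

A 6-joint arm with a two-finger parallel gripper is mounted at the origin on the work surface. World frame = base frame: x ahead of the robot, y to its left, z up, the work surface at z = 0. Lengths are in m, angles in rad, forces in N, time in s.
With the tool pointing down it reaches from about 0.3 to 0.875 m from the base axis. Payload 6.4 kg.
Tool frame: the origin (TCP) lies midway between the tips of the shut fingers; the grasp point (between the pads) lies 19 mm behind it; z points along the fingers, y is the line along which they close (so a half turn about z gives the same grasp; the last joint's range is limited). The gripper opens to 85 mm and grips with 20 to 120 N. Pads are 22 mm wide; open, the fingers measure 114 mm over their backs; the gripper's body (76 mm by 85 mm) begins 54 mm behind the grasp point. The pads swing forward as they close: fully open they stand 13 mm farther back than shut.
Start: joints at [-1.437, 0.181, 1.607, -0, 1.354, -0.206], TCP at [0.192, -0.542, 0.231] pointing down, gripper open.
Joint ranges: [-2.99, 2.99], [-0.89, 2.07], [0.3, 2.58], [-1.14, 4.28], [0, 2.63], [-3.12, 3.12]. Speed limits (rad/s): [2.57, 2.57, 3.01, 3.14, 3.14, 3.14].

### API

Orientations are given as a unit quaternion [w, x, y, z].
In Python, from bench import ctrl, vision, workorder gives the robot as it stands. The module is installed in compiled form; this text tells all that it offers.
- The arm moves only by the tool servo_tool, never from a script. Its argument "steps" is a list of rows, each an object of numbers: "dx", "dy", "dz": the shift along the world's x, y, z as a fraction of full scale; "wx", "wy", "wz": the turn, a rotation vector about the world's x, y, z as a fraction of full scale. A call has exactly 5 rows; each row is the pose to reach, as a shift and turn from the pose commanded when the call began, turning the shorter way round; what a row does not reach only later rows make up. Full scale, the value 1, is 100 mm for a shift and pi rad for a turn. A row lasts 1/12 s, in which the tool goes at most 41.7 mm and 7.16 degrees, less where a joint would pass 70% of its speed; a pose out of reach is approached as far as the arm can. A call with a number of a shift or a turn outside -1 to 1 is refused whole. A call with a gripper value outside its range is refused whole. "jaw" is the opening, from 0 (shut) to 1 (fully open), set as the call begins (left out, the last holds). The fingers move at their own pace and stop on an object; the grip force is fixed at half the most. Time passes only in rows, so rows that repeat a pose let the fingers close, or fill a call up. It gives the time, the measured TCP pose, the force, the opening and the grip force at its end, in the units of the state.
- ctrl.get_obs(): the state, without advancing time (a new reading comes with each control period).
- vision.camera(name): name is "scene" or "top" or "wrist"; returns a dict with "frame" (420x560x3 uint8, red, green, blue), "vfov" (degrees; the focal length in pixels is half the picture's height over the tangent of half this angle, whatever the lens; pixels are square), "cx", "cy" (the principal point, pixels), "camera_from_world" (4x4, takes a point from world to camera coordinates). Camera axes: x right, y up, looking along -z (the intrinsics and any distortion apply to the point x, -y, -z); pixel columns grow to the right and rows downward; lengths in m; the calibration is good to about 2 mm. A picture is of the moment at which its call begins. There is no depth.
- workorder.hand_in(): hands the job in; it is judged then, once.
The state is a dict: "time_s": time; "q": joint angles; "dq": joint speeds; "joint_efforts": joint torques, N m; "eef_pos": TCP position; "eef_rot": TCP orientation; "wrist_force": force on the tool from outside, world axes, zero at the start; "torque": the same for the moment, N m; "opening": opening from 0.0 (shut) to 1.0 (fully open); "grasp_force": force on a finger pad.
Only numpy, scipy, OpenCV 4.12 (cv2) and the standard library are available. Lean on these libraries where they do the work, as an engineer would, in place of code of your own. Each camera call takes 0.05 s, during which the arm holds its last target. There are 200 camera calls.

## Working session

There is one attempt and no reset: what is moved stays moved. The work goes in short steps, Python scripts to look and compute and a tool call to move; the robot and the scene stay as the last step left them, time stands still between calls to the robot, and variables do not carry over. Pictures are saved under pics/ and viewed, at most 10 in all, crops included, and the job is handed in when it is done.

Besides the shell and the picture viewer there is one more tool, called by a JSON object that holds its "fn" and its "kwargs". servo_tool: Moves the arm, as the interface text tells. Its arguments: {"type":"object","properties":{"steps":{"type":"array","items":{"type":"object","properties":{"dx":{"type":"number"},"dy":{"type":"number"},"dz":{"type":"number"},"wx":{"type":"number"},"wy":{"type":"number"},"wz":{"type":"number"}}}},"jaw":{"type":"number"}},"required":["steps"]}

```bash
mkdir -p pics
cat > h.py <<'E'
import numpy as np, cv2, pickle
from bench import ctrl, vision, workorder
def snap(n,tag):
    c=vision.camera(n); pickle.dump(c,open(f'pics/{tag}.pkl','wb')); cv2.imwrite(f'pics/{tag}.png',c['frame'][:,:,::-1]); return c
def load(tag): return pickle.load(open(f'pics/{tag}.pkl','rb'))
def K(c):
    f=c['frame'].shape[0]/2/np.tan(np.radians(c['vfov'])/2); return f
def ray(c,u,v):
    f=K(c); T=np.linalg.inv(c['camera_from_world'])
    d=T[:3,:3]@np.array([(u-c['cx'])/f,-(v-c['cy'])/f,-1]); return T[:3,3],d
def at(c,u,v,z):
    o,d=ray(c,u,v); return o+d*(z-o[2])/d[2]
def proj(c,p):
    f=K(c); q=c['camera_from_world']@np.append(p,1); return np.array([c['cx']+f*q[0]/-q[2], c['cy']-f*q[1]/-q[2]])
E
python3 - <<'E'
from h import *
for n in ('scene','top'):
    c=snap(n,n+'0'); print(n,c['vfov'],c['cx'],c['cy'],[k for k in c if k!='frame'],np.linalg.inv(c['camera_from_world']).round(3).tolist())
a=np.hstack([cv2.imread('pics/scene0.png'),cv2.imread('pics/top0.png')])
print(ctrl.get_obs())
E
```

```text
scene 44.70327859860991 271.4114674073026 208.17679919814944 ['vfov', 'cx', 'cy', 'camera_from_world'] [[-0.367, -0.768, 0.525, 1.39], [0.93, -0.299, 0.213, 0.36], [-0.006, 0.567, 0.824, 1.385], [0.0, 0.0, 0.0, 1.0]]
top 50.60257850246982 280.57324990556594 212.19738532084548 ['vfov', 'cx', 'cy', 'camera_from_world'] [[0.028, 0.975, -0.223, 0.242], [-1.0, 0.029, -0.0, 0.017], [0.006, 0.222, 0.975, 1.552], [0.0, 0.0, 0.0, 1.0]]
{'time_s': 0.1, 'q': array([-1.43729336e+00,  1.81482276e-01,  1.60789182e+00, -2.16439104e-05,
        1.35381620e+00, -2.06275886e-01]), 'dq': array([ 0.00035562, -0.00032444, -0.00178373, -0.00111217, -0.00127612,
        0.0006088 ]), 'joint_efforts': array([ 4.62827302e-04, -4.45880842e+01, -3.52239168e+01, -1.84001301e-04,
        4.16328083e-03,  6.06330474e-06]), 'eef_pos': array([ 0.19159085, -0.54161612,  0.23047334]), 'eef_rot': array([-7.98675578e-04,  9.85602758e-01,  1.69075621e-01,  1.85004704e-05]), 'wrist_force': array([-0.03079378,  0.13908365, -0.47143934]), 'torque': array([-0.00364091, -0.04735104, -0.02837456]), 'grasp_force': 0.0, 'opening': 1.0016616906364828}
```

View pics/top0.png

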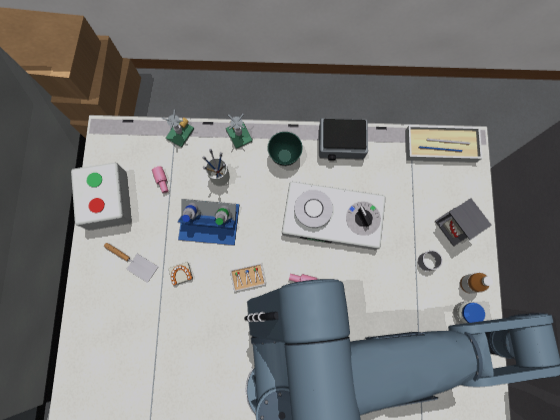

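View pics/scene0.png

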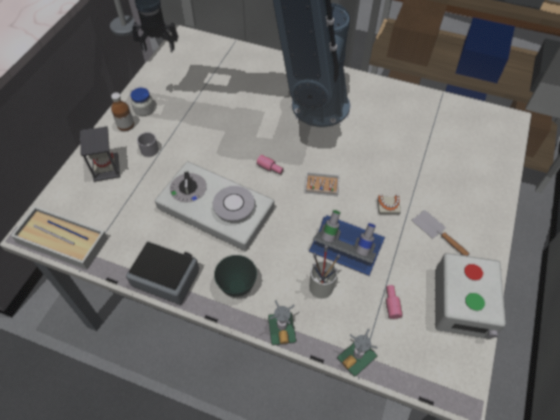

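Top picture: balance about (334,215), pan (314,209), dial (364,216). The rack is at (209,222), with the blue-topped weight near (190,213) and the green-topped one near (223,217). The pink lookalikes lie at (160,180) and (302,280). I'll enlarge the rack and the balance.

Run:
```python
import cv2,numpy as np
t=cv2.imread('pics/top0.png');s=cv2.imread('pics/scene0.png')
r=lambda im,x,y,w,h:cv2.resize(im[y:y+h,x:x+w],(400,300),interpolation=cv2.INTER_CUBIC)
cv2.imwrite('pics/crop1.png',np.vstack([np.hstack([r(t,170,190,80,60),r(t,274,170,120,90)]),np.hstack([r(s,300,200,96,72),r(s,150,155,132,99)])]))
```

```text
(no output)
```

View pics/crop1.png

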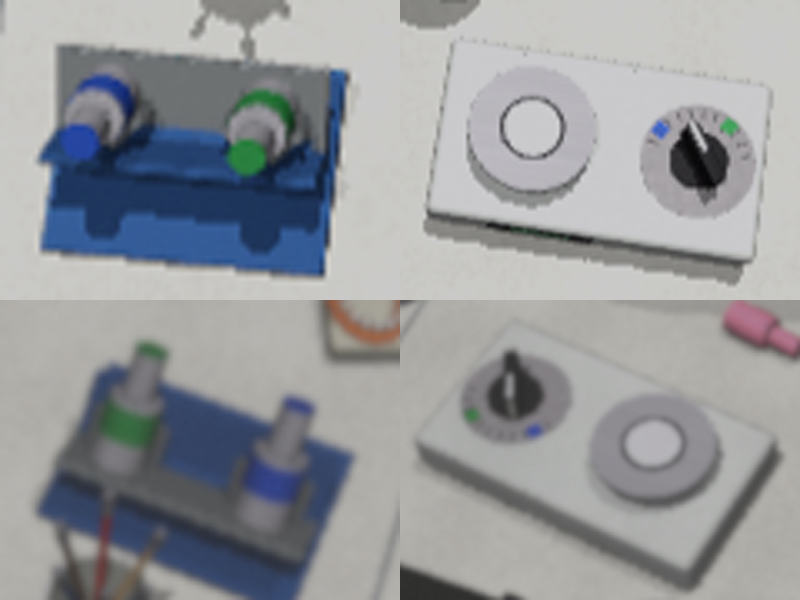

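Run:
```python
from h import *
t=load('top0');s=load('scene0')
def tri(a,b):
    o,d=ray(t,*a);p,e=ray(s,*b);A=np.stack([d,-e],1);x=np.linalg.lstsq(A,p-o,rcond=None)[0]
    P=o+d*x[0];Q=p+e*x[1];return ((P+Q)/2).round(4),np.linalg.norm(P-Q).round(4)
r=lambda a:np.round(a,4)
print('pan',tri((313.6,208.4),(233.5,202.2)),r(at(t,313.6,208.4,.095)),r(at(s,233.5,202.2,.095)))
print('gtop',tri((219.4,221.4),(336.5,212)),r(at(t,219.4,221.4,.126)),r(at(s,336.5,212,.126)))
print('btop',tri((186,218.4),(372,225.2)),r(at(t,186,218.4,.126)),r(at(s,372,225.2,.126)))
C=[at(t,*p,.06) for p in [(290.5,182),(385,195.5),(379.6,248),(282.4,233.6)]]
print('corn',r(C),'ctr',r(np.mean(C,0)),[np.linalg.norm(C[i]-C[(i+1)%4]).round(4) for i in range(4)])
print('rack side',r(at(t,181.4,200,.09)))
```

```text
pan (array([ 0.5902, -0.0924,  0.0957]), np.float64(0.0029)) [ 0.5908 -0.0938  0.095 ] [ 0.5895 -0.0912  0.095 ]
gtop (array([0.5302, 0.2181, 0.1255]), np.float64(0.0034)) [0.5305 0.2164 0.126 ] [0.53   0.2198 0.126 ]
btop (array([0.537 , 0.3284, 0.1252]), np.float64(0.0039)) [0.5373 0.3263 0.126 ] [0.5368 0.3302 0.126 ]
corn [[ 0.6918 -0.0146  0.06  ]
 [ 0.6527 -0.3444  0.06  ]
 [ 0.468  -0.3217  0.06  ]
 [ 0.5078  0.0088  0.06  ]] ctr [ 0.5801 -0.168   0.06  ] [np.float64(0.3322), np.float64(0.1861), np.float64(0.3328), np.float64(0.1854)]
rack side [0.608  0.3545 0.09  ]
```

Both cameras agree to 2–3 mm, and the heights and sizes check out. Balance: centre (0.580, -0.168), yaw about -6.9°. Pan: (0.590, -0.093). Dial: about (0.568, -0.267).

Candidates for the weight: green at (219,221), blue at (186,218), pink at (160,180) and (302,280). The crop shows the green-banded, green-topped one in the rack at (219,221), so that one fits.

Next I move above the dial.

{"fn": "servo_tool", "kwargs": {"steps": [{"dx": 0.1,"dy": 0.07},{"dx": 0.3,"dy": 0.21},{"dx": 0.5,"dy": 0.36},{"dx": 0.75,"dy": 0.54},{"dx": 1.0,"dy": 0.72}]}}

```text
$.steps[0]: bad value
```

{"fn": "servo_tool", "kwargs": {"steps": [{"dx": 0.2,"dy": 0.15},{"dx": 0.4,"dy": 0.3},{"dx": 0.6,"dy": 0.44},{"dx": 0.8,"dy": 0.58},{"dx": 1.0,"dy": 0.73}]}}

```text
$.steps[0]: bad value
```

{"fn": "servo_tool", "kwargs": {"steps": [{"dx": 0.2,"dy": 0.15},{"dx": 0.4,"dy": 0.3},{"dx": 0.6,"dy": 0.44},{"dx": 0.8,"dy": 0.58},{"dx": 0.95,"dy": 0.7}]}}

```text
$.steps[0]: bad value
```

{"fn": "servo_tool", "kwargs": {"steps": [{"dx": 0.2,"dy": 0.15},{"dx": 0.4,"dy": 0.3},{"dx": 0.6,"dy": 0.45},{"dx": 0.72,"dy": 0.55},{"dx": 0.8,"dy": 0.6}]}}

```text
$.steps[0]: bad value
```

Run:
```python
from h import *
o=ctrl.get_obs();print(o['time_s'],o['eef_pos'],o['eef_rot'],o['q'].round(3))
w=snap('wrist','w1');print(w['vfov'],w['cx'],w['cy'],np.linalg.inv(w['camera_from_world']).round(3).tolist())
print('dial centre expected px',proj(w,[.568,-.267,.104]),proj(load('top0'),[.568,-.267,.104]))
```

```text
0.1 [ 0.19159085 -0.54161612  0.23047334] [-7.98675578e-04  9.85602758e-01  1.69075621e-01  1.85004704e-05] [-1.437  0.181  1.608 -0.     1.354 -0.206]
66.61011662527086 278.0961382072596 208.91717639061193 [[0.333, 0.906, 0.259, 0.256], [-0.943, 0.321, 0.089, -0.519], [-0.002, -0.274, 0.962, 0.374], [0.0, 0.0, 0.0, 1.0]]
dial centre expected px [   5.6315185  -687.15381425] [365.54652878 215.92930318]
```

View pics/w1.png

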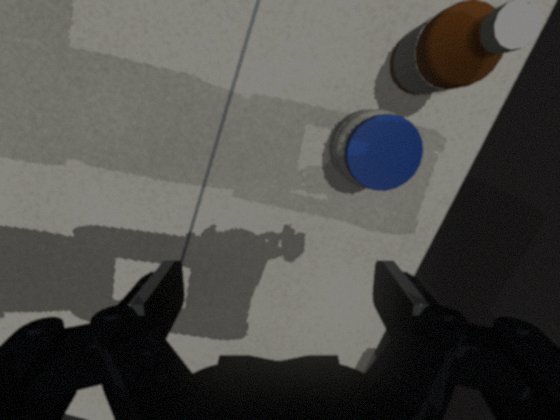

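The moves were refused because each row needs all six numbers, so the arm never moved. The picture shows the start view: jar at (385,150), bottle at (460,45).

{"fn": "servo_tool", "kwargs": {"steps": [{"dx": 0.1,"dy": 0.07,"dz": 0,"wx": 0,"wy": 0,"wz": 0},{"dx": 0.3,"dy": 0.21,"dz": 0,"wx": 0,"wy": 0,"wz": 0},{"dx": 0.5,"dy": 0.36,"dz": 0,"wx": 0,"wy": 0,"wz": 0},{"dx": 0.75,"dy": 0.54,"dz": 0,"wx": 0,"wy": 0,"wz": 0},{"dx": 1.0,"dy": 0.72,"dz": 0,"wx": 0,"wy": 0,"wz": 0}]}}

```text
time_s: 0.57
eef_pos: [0.2928, -0.4687, 0.2311]
eef_rot: [-0.0, 0.986, 0.169, 0.0]
wrist_force: [0.3, -0.3, 0.1]
opening: 1.002
grasp_force: 0.0
```

{"fn": "servo_tool", "kwargs": {"steps": [{"dx": 0.2,"dy": 0.15,"dz": 0,"wx": 0,"wy": 0,"wz": 0.01},{"dx": 0.4,"dy": 0.3,"dz": 0,"wx": 0,"wy": 0,"wz": 0.02},{"dx": 0.6,"dy": 0.44,"dz": 0,"wx": 0,"wy": 0,"wz": 0.03},{"dx": 0.8,"dy": 0.58,"dz": 0,"wx": 0,"wy": 0,"wz": 0.04},{"dx": 1.0,"dy": 0.73,"dz": 0,"wx": 0,"wy": 0,"wz": 0.05}]}}

```text
time_s: 0.98
eef_pos: [0.393, -0.3955, 0.2312]
eef_rot: [-0.0, 0.969, 0.247, 0.0]
wrist_force: [-0.3, -0.6, 0.3]
opening: 0.997
grasp_force: 0.0
```

{"fn": "servo_tool", "kwargs": {"steps": [{"dx": 0.2,"dy": 0.15,"dz": 0,"wx": 0,"wy": 0,"wz": 0},{"dx": 0.4,"dy": 0.3,"dz": 0,"wx": 0,"wy": 0,"wz": 0},{"dx": 0.6,"dy": 0.44,"dz": 0,"wx": 0,"wy": 0,"wz": 0},{"dx": 0.8,"dy": 0.58,"dz": 0,"wx": 0,"wy": 0,"wz": 0},{"dx": 0.95,"dy": 0.7,"dz": 0,"wx": 0,"wy": 0,"wz": 0}]}}

```text
time_s: 1.4
eef_pos: [0.4883, -0.3249, 0.2311]
eef_rot: [-0.0, 0.969, 0.246, 0.0]
wrist_force: [-0.5, -0.4, -0.3]
opening: 1.002
grasp_force: 0.0
```

{"fn": "servo_tool", "kwargs": {"steps": [{"dx": 0.2,"dy": 0.15,"dz": 0,"wx": 0,"wy": 0,"wz": 0},{"dx": 0.4,"dy": 0.3,"dz": 0,"wx": 0,"wy": 0,"wz": 0},{"dx": 0.6,"dy": 0.45,"dz": 0,"wx": 0,"wy": 0,"wz": 0},{"dx": 0.72,"dy": 0.55,"dz": 0,"wx": 0,"wy": 0,"wz": 0},{"dx": 0.8,"dy": 0.6,"dz": 0,"wx": 0,"wy": 0,"wz": 0}]}}

```text
time_s: 1.82
eef_pos: [0.568, -0.2645, 0.231]
eef_rot: [-0.0, 0.969, 0.247, 0.0]
wrist_force: [0.6, 0.1, -0.6]
opening: 0.996
grasp_force: 0.0
```

Run:
```python
from h import *
o=ctrl.get_obs();print(o['time_s'],o['eef_pos'],o['eef_rot'],o['q'].round(3))
w=snap('wrist','w2');snap('top','top1')
print('dial centre expected px',proj(w,[.568,-.267,.104]),proj(load('top0'),[.568,-.267,.104]))
```

```text
1.8167 [ 0.56802327 -0.26445973  0.23098392] [-4.95623838e-04  9.69017660e-01  2.46990946e-01  4.42170320e-05] [-6.250e-01  2.940e-01  1.470e+00  1.000e-03  1.378e+00  4.460e-01]
dial centre expected px [281.15269855 200.67677362] [365.54652878 215.92930318]
```

View pics/w2.png

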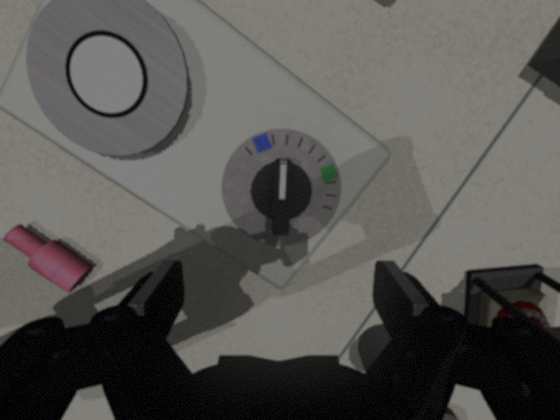

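The wrist picture shows the dial plate centred near (281,186). The pointer line runs from (283,160) to (282,198), the green mark is at (328,173), the blue mark at (262,142) and the pan ring is centred near (107,74).

Run:
```python
from h import *
w=load('w2')
A=at(w,281.5,186,.061);print('axis plate',A,'black disc',at(w,281,190,.068))
p=at(w,283,159,.104);q=at(w,282,198,.104);print('ptr',p,q,np.degrees(np.arctan2(*(p-q)[1::-1])))
for n,m in(('g',(328.5,173)),('b',(262,142.5))):
    d=at(w,*m,.061)-A;print(n,np.degrees(np.arctan2(d[1],d[0])),np.linalg.norm(d))
print('ptr tip from axis',np.degrees(np.arctan2(*(p-A)[1::-1])),np.linalg.norm((p-A)[:2]))
print('ring',at(w,107,74,.095))
```

```text
axis plate [ 0.57188748 -0.26563824  0.061     ] black disc [ 0.56940441 -0.26637285  0.068     ]
ptr [ 0.60051794 -0.25093399  0.104     ] [ 0.5704647  -0.26648989  0.104     ] 27.36659779737849
g -45.628077599673475 0.04820583511606173
b 52.48827336878428 0.04667112637478605
ptr tip from axis 27.184466353329768 0.03218567994286578
ring [ 0.59135345 -0.0929527   0.095     ]
```

{"fn": "servo_tool", "kwargs": {"steps": [{"dx": 0.02,"dy": -0.02,"dz": -0.1,"wx": 0,"wy": 0,"wz": -0.008},{"dx": 0.02,"dy": -0.02,"dz": -0.3,"wx": 0,"wy": 0,"wz": -0.008},{"dx": 0.02,"dy": -0.02,"dz": -0.55,"wx": 0,"wy": 0,"wz": -0.008},{"dx": 0.02,"dy": -0.02,"dz": -0.8,"wx": 0,"wy": 0,"wz": -0.008},{"dx": 0.02,"dy": -0.02,"dz": -1.0,"wx": 0,"wy": 0,"wz": -0.008}]}}

```text
time_s: 2.33
eef_pos: [0.5669, -0.2697, 0.1286]
eef_rot: [-0.001, 0.973, 0.232, -0.001]
wrist_force: [-0.4, 0.2, 0.3]
opening: 1.002
grasp_force: 0.0
```

{"fn": "servo_tool", "kwargs": {"steps": [{"dx": 0,"dy": 0,"dz": -0.2,"wx": 0,"wy": 0,"wz": 0},{"dx": 0,"dy": 0,"dz": -0.35,"wx": 0,"wy": 0,"wz": 0},{"dx": 0,"dy": 0,"dz": -0.45,"wx": 0,"wy": 0,"wz": 0},{"dx": 0,"dy": 0,"dz": -0.52,"wx": 0,"wy": 0,"wz": 0},{"dx": 0,"dy": 0,"dz": -0.54,"wx": 0,"wy": 0,"wz": 0}]}}

```text
time_s: 2.75
eef_pos: [0.5676, -0.2694, 0.0759]
eef_rot: [-0.001, 0.972, 0.233, -0.001]
wrist_force: [-0.1, -0.5, 0.5]
opening: 1.001
grasp_force: 0.0
```

{"fn": "servo_tool", "kwargs": {"steps": [{"dx": 0,"dy": 0,"dz": 0,"wx": 0,"wy": 0,"wz": 0},{"dx": 0,"dy": 0,"dz": 0,"wx": 0,"wy": 0,"wz": 0},{"dx": 0,"dy": 0,"dz": 0,"wx": 0,"wy": 0,"wz": 0},{"dx": 0,"dy": 0,"dz": 0,"wx": 0,"wy": 0,"wz": 0},{"dx": 0,"dy": 0,"dz": 0,"wx": 0,"wy": 0,"wz": 0}], "jaw": 0}}

```text
time_s: 3.17
eef_pos: [0.5691, -0.2694, 0.0781]
eef_rot: [0.001, 0.972, 0.234, 0.0]
wrist_force: [-0.5, 0.8, 0.2]
opening: 0.303
grasp_force: 0.0
```

{"fn": "servo_tool", "kwargs": {"steps": [{"dx": 0,"dy": 0,"dz": 0,"wx": 0,"wy": 0,"wz": 0},{"dx": 0,"dy": 0,"dz": 0,"wx": 0,"wy": 0,"wz": 0},{"dx": 0,"dy": 0,"dz": 0,"wx": 0,"wy": 0,"wz": 0},{"dx": 0,"dy": 0,"dz": 0,"wx": 0,"wy": 0,"wz": 0},{"dx": 0,"dy": 0,"dz": 0,"wx": 0,"wy": 0,"wz": 0}]}}

```text
time_s: 3.58
eef_pos: [0.5681, -0.2677, 0.0782]
eef_rot: [-0.001, 0.972, 0.234, -0.001]
wrist_force: [-4.5, 6.7, 9.0]
opening: 0.174
grasp_force: 60.3
```

Run:
```python
from h import *
o=ctrl.get_obs();print({k:np.round(v,4) for k,v in o.items()})
```

```text
{'time_s': np.float64(3.5833), 'q': array([-6.2940e-01,  4.6550e-01,  1.5720e+00,  8.0000e-04,  1.1066e+00,
        4.6860e-01]), 'dq': array([-0.0027, -0.0001, -0.0009, -0.0023, -0.0013, -0.0004]), 'joint_efforts': array([-2.00480e+00, -5.00227e+01, -3.15259e+01, -4.67000e-01,
       -2.27810e+00,  7.00000e-03]), 'eef_pos': array([ 0.5681, -0.2677,  0.0782]), 'eef_rot': array([-1.200e-03,  9.722e-01,  2.340e-01, -6.000e-04]), 'wrist_force': array([-4.4996,  6.7475,  9.0424]), 'torque': array([0.8934, 0.7836, 0.0258]), 'grasp_force': np.float64(60.2574), 'opening': np.float64(0.1742)}
```

{"fn": "servo_tool", "kwargs": {"steps": [{"dx": -0.005,"dy": 0.008,"dz": 0,"wx": 0,"wy": 0,"wz": -0.02},{"dx": -0.005,"dy": 0.008,"dz": 0,"wx": 0,"wy": 0,"wz": -0.05},{"dx": -0.005,"dy": 0.008,"dz": 0,"wx": 0,"wy": 0,"wz": -0.085},{"dx": -0.005,"dy": 0.008,"dz": 0,"wx": 0,"wy": 0,"wz": -0.12},{"dx": -0.005,"dy": 0.008,"dz": 0,"wx": 0,"wy": 0,"wz": -0.155}]}}

```text
time_s: 4.0
eef_pos: [0.568, -0.2672, 0.0783]
eef_rot: [-0.001, 1.0, -0.01, -0.0]
wrist_force: [-3.2, 6.2, 7.8]
opening: 0.173
grasp_force: 60.1
```

{"fn": "servo_tool", "kwargs": {"steps": [{"dx": 0,"dy": 0,"dz": 0,"wx": 0,"wy": 0,"wz": -0.035},{"dx": 0,"dy": 0,"dz": 0,"wx": 0,"wy": 0,"wz": -0.07},{"dx": 0,"dy": 0,"dz": 0,"wx": 0,"wy": 0,"wz": -0.105},{"dx": 0,"dy": 0,"dz": 0,"wx": 0,"wy": 0,"wz": -0.14},{"dx": 0,"dy": 0,"dz": 0,"wx": 0,"wy": 0,"wz": -0.17}]}}

```text
time_s: 4.42
eef_pos: [0.5681, -0.2665, 0.0782]
eef_rot: [-0.001, 0.962, -0.273, -0.001]
wrist_force: [-2.8, 8.5, 8.0]
opening: 0.173
grasp_force: 60.2
```

{"fn": "servo_tool", "kwargs": {"steps": [{"dx": 0,"dy": 0,"dz": 0,"wx": 0,"wy": 0,"wz": -0.03},{"dx": 0,"dy": 0,"dz": 0,"wx": 0,"wy": 0,"wz": -0.045},{"dx": 0,"dy": 0,"dz": 0,"wx": 0,"wy": 0,"wz": -0.053},{"dx": 0,"dy": 0,"dz": 0,"wx": 0,"wy": 0,"wz": -0.053},{"dx": 0,"dy": 0,"dz": 0,"wx": 0,"wy": 0,"wz": -0.053}]}}

```text
time_s: 4.83
eef_pos: [0.5682, -0.2663, 0.0783]
eef_rot: [-0.001, 0.937, -0.35, -0.001]
wrist_force: [-2.7, 7.8, 9.2]
opening: 0.173
grasp_force: 60.2
```

{"fn": "servo_tool", "kwargs": {"steps": [{"dx": 0,"dy": 0,"dz": 0,"wx": 0,"wy": 0,"wz": 0},{"dx": 0,"dy": 0,"dz": 0,"wx": 0,"wy": 0,"wz": 0},{"dx": 0,"dy": 0,"dz": 0,"wx": 0,"wy": 0,"wz": 0},{"dx": 0,"dy": 0,"dz": 0,"wx": 0,"wy": 0,"wz": 0},{"dx": 0,"dy": 0,"dz": 0,"wx": 0,"wy": 0,"wz": 0}], "jaw": 1}}

```text
time_s: 5.25
eef_pos: [0.5681, -0.2686, 0.0772]
eef_rot: [0.0, 0.937, -0.35, 0.0]
wrist_force: [-0.7, 0.4, -1.1]
opening: 0.877
grasp_force: 0.0
```

{"fn": "servo_tool", "kwargs": {"steps": [{"dx": 0,"dy": 0,"dz": 0.1,"wx": 0,"wy": 0,"wz": 0},{"dx": 0,"dy": 0,"dz": 0.3,"wx": 0,"wy": 0,"wz": 0},{"dx": 0,"dy": 0,"dz": 0.55,"wx": 0,"wy": 0,"wz": 0},{"dx": 0,"dy": 0,"dz": 0.8,"wx": 0,"wy": 0,"wz": 0},{"dx": 0,"dy": 0,"dz": 1.0,"wx": 0,"wy": 0,"wz": 0}]}}

```text
time_s: 5.67
eef_pos: [0.5686, -0.2688, 0.1801]
eef_rot: [0.0, 0.937, -0.35, 0.001]
wrist_force: [0.6, -0.8, -0.3]
opening: 1.001
grasp_force: 0.0
```

{"fn": "servo_tool", "kwargs": {"steps": [{"dx": 0,"dy": 0.1,"dz": 0.2,"wx": 0,"wy": 0,"wz": 0.035},{"dx": -0.05,"dy": 0.25,"dz": 0.4,"wx": 0,"wy": 0,"wz": 0.07},{"dx": -0.1,"dy": 0.45,"dz": 0.5,"wx": 0,"wy": 0,"wz": 0.105},{"dx": -0.2,"dy": 0.7,"dz": 0.6,"wx": 0,"wy": 0,"wz": 0.14},{"dx": -0.25,"dy": 0.9,"dz": 0.6,"wx": 0,"wy": 0,"wz": 0.17}]}}

```text
time_s: 6.08
eef_pos: [0.5435, -0.1778, 0.2407]
eef_rot: [0.001, 0.996, -0.088, 0.002]
wrist_force: [0.1, -0.2, 0.1]
opening: 1.0
grasp_force: 0.0
```

Run:
```python
from h import *
o=ctrl.get_obs();print(o['time_s'],o['eef_pos'],o['eef_rot'],o['q'].round(3))
w=snap('wrist','w3')
print(proj(w,[.569,-.2665,.104]),proj(w,[.59,-.093,.095]))
```

```text
6.0833 [ 0.54354951 -0.1778471   0.24073445] [ 8.55378798e-04  9.96102551e-01 -8.81758020e-02  2.00099505e-03] [-0.524  0.163  1.608  0.     1.366  1.224]
[372.76048916 151.72116894] [175.85009354 161.71657302]
```

View pics/w3.png

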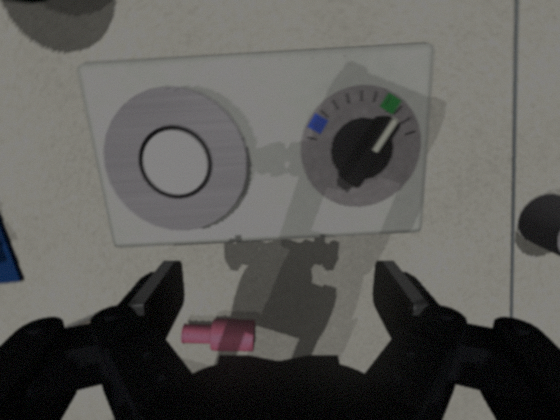

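The pointer line runs from (396,119) to (376,151), with the green mark at (391,103), blue at (317,123), the plate centred near (361,146) and the pan ring near (175,161). I'll compute the angles, allowing for parallax.

Run:
```python
from h import *
w=load('w3');a=lambda d:np.degrees(np.arctan2(d[1],d[0]))
p=at(w,396,119,.104);q=at(w,376,151,.104);print('ptr',p,q,a(p-q))
A=at(w,361,146,.061);print(A)
for A in (A,np.array([.569,-.2665,.061]),np.array([.5675,-.267,.061])):
  for m in((391,103),(317,123)):
    print(a(at(w,*m,.061)-A))
  print('tip',a(p-A))
print('ring',at(w,175.3,161,.095))
C=[at(w,*x,.06) for x in((81,64),(431,43),(420,231),(116,246))];print(np.round(C,4)); print(a(C[0]-C[1])-90)
```

```text
ptr [ 0.5928528  -0.28847292  0.104     ] [ 0.56912406 -0.26932686  0.104     ] -38.89909023332057
[ 0.57033161 -0.26720362  0.061     ]
-42.6770583346156
53.47988671777328
tip -43.36247089778942
-42.23331841955699
51.77390325330027
tip -42.65090774650871
-40.67080863359879
50.80406481598093
tip -40.263412771856146
ring [ 0.59071237 -0.09267971  0.095     ]
[[ 0.6914 -0.0178  0.06  ]
 [ 0.6519 -0.3408  0.06  ]
 [ 0.4693 -0.3204  0.06  ]
 [ 0.5102  0.0069  0.06  ]]
-6.971134493170837
```

The pointer is within about 2° of the middle of the green mark, and the mark's half-width is about 8.6°, so the dial is set. Next is the weight.

```bash
cat >> h.py <<'E'
from scipy.spatial.transform import Rotation as Ro
def rq(q): return Ro.from_quat(np.r_[q[1:],q[0]])
def tgt(axis_up,yaw_y):  # tool z=-axis_up, tool y along horizontal yaw_y (deg)
    z=-np.array(axis_up)/np.linalg.norm(axis_up); y=np.array([np.cos(np.radians(yaw_y)),np.sin(np.radians(yaw_y)),0]); y-=z*(y@z); y/=np.linalg.norm(y)
    return Ro.from_matrix(np.stack([np.cross(y,z),y,z],1))
def to(pos,R):
    o=ctrl.get_obs(); print('d/100mm',((np.array(pos)-o['eef_pos'])*10).round(3),'w/pi',((R*rq(o['eef_rot']).inv()).as_rotvec()/np.pi).round(4),'t',o['time_s'],o['eef_pos'].round(4))
E
python3 - <<'E'
from h import *
u=np.array([-.5725,.0355,.819]);g=np.array([.5302,.2181,.1255])
to(g+.06*u,tgt(u,-93.5))
E
```

```text
d/100mm [-0.468  3.944 -0.65 ] w/pi [-0.0228 -0.1926  0.0332] t 6.1333 [ 0.5427 -0.1742  0.2396]
```

{"fn": "servo_tool", "kwargs": {"steps": [{"dx": 0,"dy": 0.2,"dz": 0,"wx": 0,"wy": 0,"wz": 0},{"dx": 0,"dy": 0.4,"dz": 0,"wx": 0,"wy": 0,"wz": 0},{"dx": 0,"dy": 0.6,"dz": 0,"wx": 0,"wy": 0,"wz": 0},{"dx": 0,"dy": 0.8,"dz": 0,"wx": 0,"wy": 0,"wz": 0},{"dx": 0,"dy": 1.0,"dz": 0,"wx": 0,"wy": 0,"wz": 0}]}}

```text
time_s: 6.55
eef_pos: [0.5432, -0.0777, 0.238]
eef_rot: [0.0, 0.996, -0.091, 0.0]
wrist_force: [0.6, -0.4, 0.6]
opening: 1.0
grasp_force: 0.0
```

{"fn": "servo_tool", "kwargs": {"steps": [{"dx": -0.04,"dy": 0.2,"dz": 0,"wx": -0.002,"wy": -0.019,"wz": 0.003},{"dx": -0.08,"dy": 0.4,"dz": 0,"wx": -0.005,"wy": -0.039,"wz": 0.007},{"dx": -0.12,"dy": 0.6,"dz": 0,"wx": -0.007,"wy": -0.058,"wz": 0.01},{"dx": -0.16,"dy": 0.8,"dz": 0,"wx": -0.009,"wy": -0.077,"wz": 0.013},{"dx": -0.2,"dy": 1.0,"dz": 0,"wx": -0.0114,"wy": -0.0963,"wz": 0.0166}]}}

```text
time_s: 6.97
eef_pos: [0.5231, 0.0223, 0.2382]
eef_rot: [0.004, 0.986, -0.064, 0.154]
wrist_force: [0.8, 0.6, 0.0]
opening: 0.999
grasp_force: 0.0
```

{"fn": "servo_tool", "kwargs": {"steps": [{"dx": -0.05,"dy": 0.2,"dz": 0,"wx": -0.002,"wy": -0.019,"wz": 0.003},{"dx": -0.1,"dy": 0.4,"dz": 0,"wx": -0.005,"wy": -0.039,"wz": 0.007},{"dx": -0.15,"dy": 0.6,"dz": 0,"wx": -0.007,"wy": -0.058,"wz": 0.01},{"dx": -0.2,"dy": 0.8,"dz": 0,"wx": -0.009,"wy": -0.077,"wz": 0.013},{"dx": -0.27,"dy": 1.0,"dz": 0,"wx": -0.0114,"wy": -0.0963,"wz": 0.0166}]}}

```text
time_s: 7.38
eef_pos: [0.4963, 0.1224, 0.2386]
eef_rot: [0.008, 0.953, -0.036, 0.302]
wrist_force: [-0.3, -0.8, 0.4]
opening: 0.999
grasp_force: 0.0
```

{"fn": "servo_tool", "kwargs": {"steps": [{"dx": 0,"dy": 0.25,"dz": -0.05,"wx": 0,"wy": 0,"wz": 0},{"dx": 0,"dy": 0.5,"dz": -0.15,"wx": 0,"wy": 0,"wz": 0},{"dx": 0,"dy": 0.75,"dz": -0.25,"wx": 0,"wy": 0,"wz": 0},{"dx": 0,"dy": 0.9,"dz": -0.35,"wx": 0,"wy": 0,"wz": 0},{"dx": 0,"dy": 0.94,"dz": -0.4,"wx": 0,"wy": 0,"wz": 0}]}}

```text
time_s: 7.8
eef_pos: [0.4957, 0.2176, 0.1968]
eef_rot: [0.008, 0.953, -0.034, 0.299]
wrist_force: [-0.3, 1.5, -0.5]
opening: 1.001
grasp_force: 0.0
```

Run:
```python
from h import *
w=snap('wrist','w4')
u=np.array([-.5725,.0355,.819]);g=np.array([.5302,.2181,.1255])
to(g+.06*u,tgt(u,-93.5)); print(ctrl.get_obs()['q'].round(2))
f=w['frame'].astype(int);m=((f[:,:,1]>f[:,:,0]*1.5)&(f[:,:,1]>f[:,:,2]*1.4)&(f[:,:,1]>50)).astype(np.uint8)
n,_,st,ce=cv2.connectedComponentsWithStats(m)
for i in range(1,n):
  if st[i,4]>40: print(st[i],ce[i])
print('exp top',proj(w,g),'stem base',proj(w,g-.038*u),'foot',proj(w,g-.093*u))
```

```text
d/100mm [ 0.006  0.033 -0.211] w/pi [-0.0018 -0.0012  0.0029] t 7.85 [0.4952 0.2169 0.1958]
[ 0.32 -0.15  2.14 -0.38  0.61  2.22]
[256 187  40  16 193] [275.39896373 192.62176166]
[259 217  34  33 871] [275.37428243 233.17336395]
exp top [274.21673952 232.64292632] stem base [274.76144133 217.10362754] foot [275.33333399 200.7886255 ]
```

View pics/w4.png

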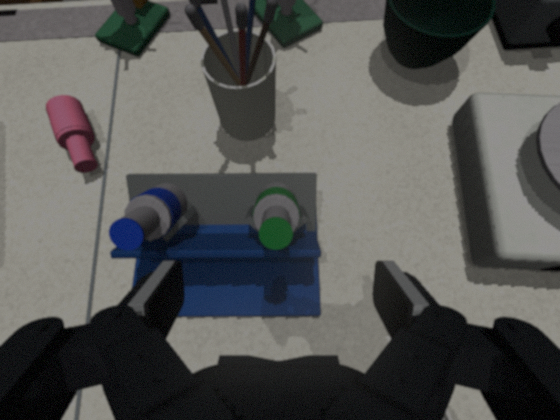

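The wrist picture shows the green top at (275,233), the blue weight at (127,236) and the pink lookalike at (80,165). Green is within 1.2 px of the prediction, so I approach along its axis and grip it.

{"fn": "servo_tool", "kwargs": {"steps": [{"dx": 0,"dy": 0.01,"dz": -0.05,"wx": -0.002,"wy": -0.001,"wz": 0.003},{"dx": 0,"dy": 0.01,"dz": -0.12,"wx": -0.002,"wy": -0.001,"wz": 0.003},{"dx": 0.005,"dy": 0.02,"dz": -0.18,"wx": -0.002,"wy": -0.001,"wz": 0.003},{"dx": 0.005,"dy": 0.02,"dz": -0.21,"wx": -0.002,"wy": -0.001,"wz": 0.003},{"dx": 0.005,"dy": 0.02,"dz": -0.21,"wx": -0.002,"wy": -0.001,"wz": 0.003}]}}

```text
time_s: 8.27
eef_pos: [0.4963, 0.2167, 0.1753]
eef_rot: [0.01, 0.953, -0.03, 0.301]
wrist_force: [-0.3, -0.5, -0.7]
opening: 1.002
grasp_force: 0.0
```

{"fn": "servo_tool", "kwargs": {"steps": [{"dx": 0.11,"dy": -0.007,"dz": -0.16,"wx": 0,"wy": 0,"wz": 0},{"dx": 0.25,"dy": -0.015,"dz": -0.36,"wx": 0,"wy": 0,"wz": 0},{"dx": 0.39,"dy": -0.024,"dz": -0.56,"wx": 0,"wy": 0,"wz": 0},{"dx": 0.49,"dy": -0.03,"dz": -0.7,"wx": 0,"wy": 0,"wz": 0},{"dx": 0.53,"dy": -0.033,"dz": -0.76,"wx": 0,"wy": 0,"wz": 0}]}}

```text
time_s: 8.68
eef_pos: [0.55, 0.2133, 0.0984]
eef_rot: [0.01, 0.953, -0.03, 0.3]
wrist_force: [-0.5, -0.7, 0.6]
opening: 0.999
grasp_force: 0.0
```

Run:
```python
from h import *
u=np.array([-.5725,.0355,.819]);g=np.array([.5302,.2181,.1255])
to(g-.033*u,tgt(u,-93.5)); print(ctrl.get_obs()['wrist_force'])
```

```text
d/100mm [-0.009  0.036  0.001] w/pi [ 0.0002 -0.0002  0.0009] t 8.6833 [0.55   0.2133 0.0984]
[-0.5354218  -0.65025313  0.5966169 ]
```

{"fn": "servo_tool", "kwargs": {"steps": [{"dx": -0.005,"dy": 0.01,"dz": 0,"wx": 0,"wy": 0,"wz": 0},{"dx": -0.005,"dy": 0.02,"dz": 0,"wx": 0,"wy": 0,"wz": 0},{"dx": -0.005,"dy": 0.03,"dz": 0,"wx": 0,"wy": 0,"wz": 0},{"dx": -0.005,"dy": 0.03,"dz": 0,"wx": 0,"wy": 0,"wz": 0},{"dx": -0.005,"dy": 0.03,"dz": 0,"wx": 0,"wy": 0,"wz": 0}], "jaw": 0}}

```text
time_s: 9.1
eef_pos: [0.5493, 0.2178, 0.1015]
eef_rot: [0.009, 0.953, -0.03, 0.302]
wrist_force: [-3.1, -6.8, 5.6]
opening: 0.3
grasp_force: 4.0
```

{"fn": "servo_tool", "kwargs": {"steps": [{"dx": 0,"dy": 0,"dz": 0,"wx": 0,"wy": 0,"wz": 0},{"dx": 0,"dy": 0,"dz": 0,"wx": 0,"wy": 0,"wz": 0},{"dx": 0,"dy": 0,"dz": 0,"wx": 0,"wy": 0,"wz": 0},{"dx": 0,"dy": 0,"dz": 0,"wx": 0,"wy": 0,"wz": 0},{"dx": 0,"dy": 0,"dz": 0,"wx": 0,"wy": 0,"wz": 0}]}}

```text
time_s: 9.52
eef_pos: [0.5493, 0.2173, 0.1016]
eef_rot: [0.01, 0.953, -0.03, 0.302]
wrist_force: [-6.0, -3.2, 7.7]
opening: 0.261
grasp_force: 58.2
```

{"fn": "servo_tool", "kwargs": {"steps": [{"dx": -0.03,"dy": 0.002,"dz": 0.04,"wx": 0,"wy": 0,"wz": 0},{"dx": -0.1,"dy": 0.006,"dz": 0.14,"wx": 0,"wy": 0,"wz": 0},{"dx": -0.21,"dy": 0.013,"dz": 0.3,"wx": 0,"wy": 0,"wz": 0},{"dx": -0.35,"dy": 0.022,"dz": 0.5,"wx": 0,"wy": 0,"wz": 0},{"dx": -0.49,"dy": 0.03,"dz": 0.7,"wx": 0,"wy": 0,"wz": 0}]}}

```text
time_s: 9.93
eef_pos: [0.4978, 0.2199, 0.1692]
eef_rot: [0.01, 0.954, -0.03, 0.299]
wrist_force: [0.8, -0.5, -5.2]
opening: 0.259
grasp_force: 60.2
```

{"fn": "servo_tool", "kwargs": {"steps": [{"dx": -0.14,"dy": 0.009,"dz": 0.2,"wx": 0,"wy": 0,"wz": 0},{"dx": -0.24,"dy": 0.015,"dz": 0.36,"wx": 0,"wy": 0,"wz": 0},{"dx": -0.28,"dy": 0.017,"dz": 0.55,"wx": 0,"wy": 0,"wz": 0},{"dx": -0.28,"dy": 0.017,"dz": 0.75,"wx": 0,"wy": 0,"wz": 0},{"dx": -0.28,"dy": 0.017,"dz": 0.85,"wx": 0,"wy": 0,"wz": 0}]}}

```text
time_s: 10.35
eef_pos: [0.4714, 0.2226, 0.2571]
eef_rot: [0.009, 0.953, -0.03, 0.302]
wrist_force: [1.3, 0.1, -4.9]
opening: 0.264
grasp_force: 60.5
```

Run:
```python
from h import *
w=snap('wrist','w5');t=snap('top','top5')
to([.59,-.093,.24],tgt([0,0,1],-93.5)); o=ctrl.get_obs();print(o['wrist_force'],o['grasp_force'],o['opening'],o['q'].round(2))
f=w['frame'].astype(int);m=((f[:,:,1]>f[:,:,0]*1.5)&(f[:,:,1]>f[:,:,2]*1.4)&(f[:,:,1]>50)).astype(np.uint8)
n,_,st,ce=cv2.connectedComponentsWithStats(m)
for i in range(1,n):
  if st[i,4]>40: print(st[i],ce[i])
r=lambda im,x,y,ww,h:cv2.resize(im[y:y+h,x:x+ww],(400,300))
cv2.imwrite('pics/c5.png',np.hstack([r(cv2.imread('pics/w5.png'),0,0,560,420),r(cv2.imread('pics/top5.png'),140,100,280,210)]))
```

```text
d/100mm [ 1.174 -3.155 -0.172] w/pi [0.0117 0.1955 0.0006] t 10.45 [0.4726 0.2225 0.2572]
[ 0.11965218 -0.51766401 -5.09630986] 60.494760274887085 0.26304279499857935 [ 0.36 -0.28  2.12 -0.35  0.76  2.18]
[245 208  69  33 782] [278.88107417 219.3797954 ]
[ 250  273   57   58 2685] [278.08193669 301.43277467]
```

View pics/c5.png

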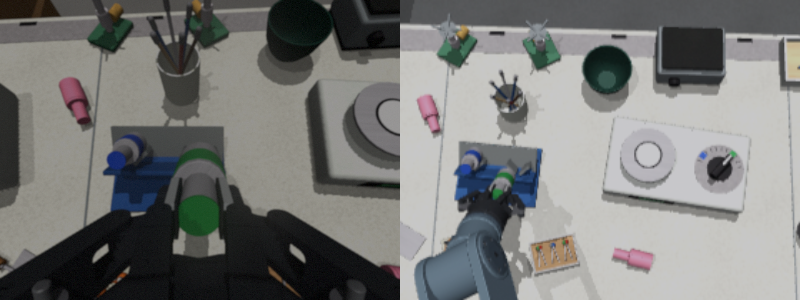

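Held: force is -5 N, the pads are open to stem width, the blue weight is still in its rack and the pointer is on green. I'll find how the weight sits in the tool.

Run:
```python
from h import *
w=load('w5');o=ctrl.get_obs();R=rq(o['eef_rot']).as_matrix();p=o['eef_pos']
for s in (.024,.027,.03,.033,.036): print(s,proj(w,p-s*R[:,2]).round(1), 'band px (z)',proj(w,p-(s-.065)*R[:,2]).round(1))
# diameter of cap 57px
q=w['camera_from_world']@np.append(p-.03*R[:,2],1); print('cap px dia exp',K(w)*.024/-q[2])
```

```text
0.024 [277.  286.2] band px (z) [277.4 232.5]
0.027 [277.  289.9] band px (z) [277.4 234.2]
0.03 [277.  293.8] band px (z) [277.4 236. ]
0.033 [276.9 297.8] band px (z) [277.4 237.8]
0.036 [276.9 302.1] band px (z) [277.4 239.7]
cap px dia exp 59.53670321413352
```

{"fn": "servo_tool", "kwargs": {"steps": [{"dx": 0.03,"dy": -0.08,"dz": 0,"wx": 0,"wy": 0.01,"wz": 0},{"dx": 0.1,"dy": -0.25,"dz": 0,"wx": 0.002,"wy": 0.03,"wz": 0},{"dx": 0.17,"dy": -0.42,"dz": 0,"wx": 0.003,"wy": 0.05,"wz": 0},{"dx": 0.23,"dy": -0.6,"dz": 0,"wx": 0.005,"wy": 0.075,"wz": 0},{"dx": 0.3,"dy": -0.8,"dz": 0,"wx": 0.006,"wy": 0.098,"wz": 0}]}}

```text
time_s: 10.87
eef_pos: [0.5012, 0.1415, 0.2534]
eef_rot: [0.005, 0.988, -0.031, 0.148]
wrist_force: [1.2, -0.2, -4.5]
opening: 0.262
grasp_force: 60.2
```

{"fn": "servo_tool", "kwargs": {"steps": [{"dx": 0.06,"dy": -0.18,"dz": 0,"wx": 0.001,"wy": 0.02,"wz": 0},{"dx": 0.13,"dy": -0.36,"dz": 0,"wx": 0.002,"wy": 0.04,"wz": 0},{"dx": 0.2,"dy": -0.54,"dz": 0,"wx": 0.003,"wy": 0.06,"wz": 0},{"dx": 0.26,"dy": -0.72,"dz": 0,"wx": 0.005,"wy": 0.08,"wz": 0},{"dx": 0.33,"dy": -0.9,"dz": 0,"wx": 0.006,"wy": 0.0975,"wz": 0}]}}

```text
time_s: 11.28
eef_pos: [0.5349, 0.0507, 0.2531]
eef_rot: [0.0, 0.999, -0.032, -0.004]
wrist_force: [0.2, -0.3, -4.8]
opening: 0.265
grasp_force: 60.2
```

{"fn": "servo_tool", "kwargs": {"steps": [{"dx": 0.06,"dy": -0.18,"dz": 0,"wx": 0,"wy": 0,"wz": 0},{"dx": 0.13,"dy": -0.36,"dz": -0.02,"wx": 0,"wy": 0,"wz": 0},{"dx": 0.2,"dy": -0.54,"dz": -0.05,"wx": 0,"wy": 0,"wz": 0},{"dx": 0.26,"dy": -0.72,"dz": -0.07,"wx": 0,"wy": 0,"wz": 0},{"dx": 0.33,"dy": -0.9,"dz": -0.1,"wx": 0,"wy": 0,"wz": 0}]}}

```text
time_s: 11.7
eef_pos: [0.5677, -0.039, 0.2427]
eef_rot: [0.0, 0.999, -0.032, -0.003]
wrist_force: [0.9, 0.4, -4.9]
opening: 0.261
grasp_force: 60.1
```

{"fn": "servo_tool", "kwargs": {"steps": [{"dx": 0.07,"dy": -0.18,"dz": -0.1,"wx": 0,"wy": 0,"wz": 0},{"dx": 0.13,"dy": -0.34,"dz": -0.2,"wx": 0,"wy": 0,"wz": 0},{"dx": 0.18,"dy": -0.46,"dz": -0.3,"wx": 0,"wy": 0,"wz": 0},{"dx": 0.21,"dy": -0.53,"dz": -0.38,"wx": 0,"wy": 0,"wz": 0},{"dx": 0.214,"dy": -0.555,"dz": -0.42,"wx": 0,"wy": 0,"wz": 0}]}}

```text
time_s: 12.12
eef_pos: [0.5888, -0.0942, 0.2003]
eef_rot: [0.0, 0.999, -0.032, -0.003]
wrist_force: [-1.2, 0.2, -5.3]
opening: 0.262
grasp_force: 60.1
```

Run:
```python
from h import *
w=snap('wrist','w6');snap('scene','s6');snap('top','top6')
to([.59,-.093,.175],tgt([0,0,1],-93.5)); o=ctrl.get_obs();print(o['wrist_force'],o['grasp_force'],o['opening'],o['dq'].round(3))
print('pan px scene',proj(load('s6'),[.59,-.093,.095]))
r=lambda im,x,y,ww,h:cv2.resize(im[y:y+h,x:x+ww],(400,300),interpolation=cv2.INTER_CUBIC)
cv2.imwrite('pics/c6.png',np.hstack([r(cv2.imread('pics/w6.png'),0,0,560,420),r(cv2.imread('pics/s6.png'),160,130,132,99)]))
```

```text
d/100mm [ 0.009 -0.002 -0.275] w/pi [-0.     -0.0014  0.0004] t 12.2667 [ 0.5891 -0.0928  0.2025]
[ 0.26271856  0.06658895 -5.50382113] 60.09335517883301 0.2663201670832593 [ 0.011 -0.023 -0.012  0.002  0.003 -0.   ]
pan px scene [232.89151775 202.15301063]
```

View pics/c6.png

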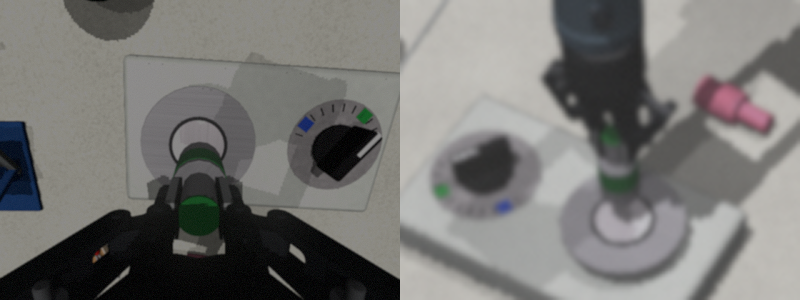

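The weight hangs over the ring: the wrist view has it at (200,170) with the ring at (198,142), and the scene view has it above the ring. I'll lower it slowly.

{"fn": "servo_tool", "kwargs": {"steps": [{"dx": 0.009,"dy": 0,"dz": -0.06,"wx": 0,"wy": -0.0014,"wz": 0},{"dx": 0.009,"dy": 0,"dz": -0.15,"wx": 0,"wy": -0.0014,"wz": 0},{"dx": 0.009,"dy": 0,"dz": -0.24,"wx": 0,"wy": -0.0014,"wz": 0},{"dx": 0.009,"dy": 0,"dz": -0.32,"wx": 0,"wy": -0.0014,"wz": 0},{"dx": 0.009,"dy": 0,"dz": -0.36,"wx": 0,"wy": -0.0014,"wz": 0}]}}

```text
time_s: 12.68
eef_pos: [0.5895, -0.0928, 0.1653]
eef_rot: [0.0, 1.0, -0.031, -0.0]
wrist_force: [-0.7, 0.2, -4.7]
opening: 0.263
grasp_force: 60.1
```

{"fn": "servo_tool", "kwargs": {"steps": [{"dx": 0,"dy": 0,"dz": -0.02,"wx": 0,"wy": 0,"wz": 0},{"dx": 0,"dy": 0,"dz": -0.04,"wx": 0,"wy": 0,"wz": 0},{"dx": 0,"dy": 0,"dz": -0.06,"wx": 0,"wy": 0,"wz": 0},{"dx": 0,"dy": 0,"dz": -0.08,"wx": 0,"wy": 0,"wz": 0},{"dx": 0,"dy": 0,"dz": -0.08,"wx": 0,"wy": 0,"wz": 0}]}}

```text
time_s: 13.1
eef_pos: [0.5904, -0.0934, 0.1591]
eef_rot: [0.0, 1.0, -0.031, 0.001]
wrist_force: [-0.1, 0.4, -4.6]
opening: 0.266
grasp_force: 60.1
```

{"fn": "servo_tool", "kwargs": {"steps": [{"dx": 0,"dy": 0,"dz": -0.015,"wx": 0,"wy": 0,"wz": 0},{"dx": 0,"dy": 0,"dz": -0.03,"wx": 0,"wy": 0,"wz": 0},{"dx": 0,"dy": 0,"dz": -0.045,"wx": 0,"wy": 0,"wz": 0},{"dx": 0,"dy": 0,"dz": -0.06,"wx": 0,"wy": 0,"wz": 0},{"dx": 0,"dy": 0,"dz": -0.06,"wx": 0,"wy": 0,"wz": 0}]}}

```text
time_s: 13.52
eef_pos: [0.5907, -0.0936, 0.1534]
eef_rot: [0.001, 1.0, -0.031, 0.001]
wrist_force: [-0.5, -0.8, -4.1]
opening: 0.262
grasp_force: 60.2
```

{"fn": "servo_tool", "kwargs": {"steps": [{"dx": 0,"dy": 0,"dz": -0.015,"wx": 0,"wy": 0,"wz": 0},{"dx": 0,"dy": 0,"dz": -0.03,"wx": 0,"wy": 0,"wz": 0},{"dx": 0,"dy": 0,"dz": -0.04,"wx": 0,"wy": 0,"wz": 0},{"dx": 0,"dy": 0,"dz": -0.05,"wx": 0,"wy": 0,"wz": 0},{"dx": 0,"dy": 0,"dz": -0.05,"wx": 0,"wy": 0,"wz": 0}]}}

```text
time_s: 13.93
eef_pos: [0.5907, -0.0936, 0.1484]
eef_rot: [0.001, 1.0, -0.031, 0.001]
wrist_force: [1.0, -0.8, -1.5]
opening: 0.263
grasp_force: 60.4
```

{"fn": "servo_tool", "kwargs": {"steps": [{"dx": 0,"dy": 0,"dz": -0.01,"wx": 0,"wy": 0,"wz": 0},{"dx": 0,"dy": 0,"dz": -0.02,"wx": 0,"wy": 0,"wz": 0},{"dx": 0,"dy": 0,"dz": -0.03,"wx": 0,"wy": 0,"wz": 0},{"dx": 0,"dy": 0,"dz": -0.03,"wx": 0,"wy": 0,"wz": 0},{"dx": 0,"dy": 0,"dz": -0.03,"wx": 0,"wy": 0,"wz": 0}]}}

```text
time_s: 14.35
eef_pos: [0.5907, -0.0935, 0.1455]
eef_rot: [0.001, 1.0, -0.031, 0.001]
wrist_force: [-0.2, -0.5, 1.3]
opening: 0.264
grasp_force: 60.6
```

The pan now carries the weight, with the wrist force near zero. I'll open.

{"fn": "servo_tool", "kwargs": {"steps": [{"dx": 0,"dy": 0,"dz": 0,"wx": 0,"wy": 0,"wz": 0},{"dx": 0,"dy": 0,"dz": 0,"wx": 0,"wy": 0,"wz": 0},{"dx": 0,"dy": 0,"dz": 0,"wx": 0,"wy": 0,"wz": 0},{"dx": 0,"dy": 0,"dz": 0,"wx": 0,"wy": 0,"wz": 0},{"dx": 0,"dy": 0,"dz": 0,"wx": 0,"wy": 0,"wz": 0}], "jaw": 1}}

```text
time_s: 14.77
eef_pos: [0.5904, -0.0934, 0.1452]
eef_rot: [0.0, 1.0, -0.031, 0.001]
wrist_force: [0.7, -0.5, 0.3]
opening: 0.953
grasp_force: 0.0
```

{"fn": "servo_tool", "kwargs": {"steps": [{"dx": 0,"dy": 0,"dz": 0.05,"wx": 0,"wy": 0,"wz": 0},{"dx": 0,"dy": 0,"dz": 0.2,"wx": 0,"wy": 0,"wz": 0},{"dx": 0,"dy": 0,"dz": 0.45,"wx": 0,"wy": 0,"wz": 0},{"dx": 0,"dy": 0,"dz": 0.7,"wx": 0,"wy": 0,"wz": 0},{"dx": 0,"dy": 0,"dz": 1.0,"wx": 0,"wy": 0,"wz": 0}]}}

```text
time_s: 15.18
eef_pos: [0.5897, -0.0931, 0.2455]
eef_rot: [0.0, 1.0, -0.031, -0.0]
wrist_force: [1.1, 0.2, 0.1]
opening: 0.999
grasp_force: 0.0
```

{"fn": "servo_tool", "kwargs": {"steps": [{"dx": -0.1,"dy": 0,"dz": 0.1,"wx": 0,"wy": 0,"wz": 0},{"dx": -0.3,"dy": 0,"dz": 0.2,"wx": 0,"wy": 0,"wz": 0},{"dx": -0.5,"dy": 0,"dz": 0.2,"wx": 0,"wy": 0,"wz": 0},{"dx": -0.6,"dy": 0,"dz": 0.2,"wx": 0,"wy": 0,"wz": 0},{"dx": -0.6,"dy": 0,"dz": 0.2,"wx": 0,"wy": 0,"wz": 0}]}}

```text
time_s: 15.6
eef_pos: [0.5291, -0.0932, 0.2657]
eef_rot: [0.0, 1.0, -0.031, 0.001]
wrist_force: [0.4, 0.9, -0.5]
opening: 0.996
grasp_force: 0.0
```

Run:
```python
from h import *
w=snap('wrist','w7');s=snap('scene','s7')
o=ctrl.get_obs();print(o['time_s'],o['eef_pos'],o['wrist_force'])
print('pan/top exp w',proj(w,[.5905,-.093,.085]),proj(w,[.5905,-.093,.178]))
r=lambda im,x,y,ww,h:cv2.resize(im[y:y+h,x:x+ww],(400,300),interpolation=cv2.INTER_CUBIC)
cv2.imwrite('pics/c7.png',np.hstack([r(cv2.imread('pics/w7.png'),100,0,400,300),r(cv2.imread('pics/s7.png'),160,130,132,99)]))
```

```text
15.7 [ 0.53063206 -0.09348465  0.26537659] [ 0.64716199 -0.03385748  0.07245915]
pan/top exp w [273.44390951 125.5304974 ] [271.63020492 128.52373504]
```

View pics/c7.png

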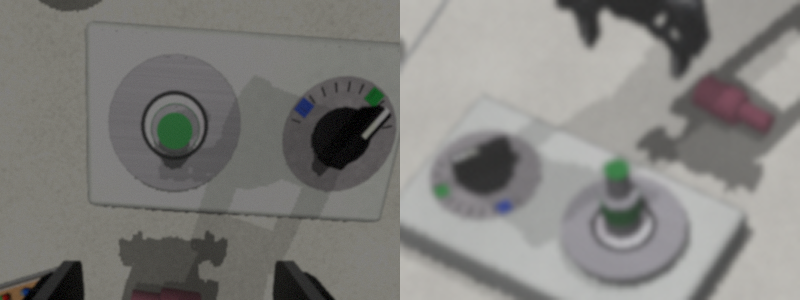

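The weight stands upright inside the ring: its top is at crop (175,131) with the ring at (174,125). The pointer is still on green and the gripper is clear, so I hand in.

```bash
python3 -c "
from h import *
print(workorder.hand_in())"
```

```text
the job is handed in; nothing more can be done
None
```

The job is handed in at about 16 s of the 54 s limit: with the pan empty I set the dial to within about 2° of the green mark's middle, and the green-banded weight now stands upright and released inside the ring; no verdict was returned.

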